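# Build a candle display

## Task

Set up the little display on the shop table: first stand the tall amber bottle in the middle of the white riser at the back, then, in front of it, build a tower centred on the round wood slice from the three candle jars standing loose on the table (not those on the black steps), the large one first, the medium one on it and the small one on top, each upright and well centred on the one below. Don't knock anything over, and leave the white bowl and the gift box where they are.

Things in the scene. Friction and masses are not known exactly. Their poses are not given: they have to be found in the camera images.
- riser: fixed low plinth, white-topped cream block 110 mm (x, front to back) by 130 mm (y) by 40 mm high; its flat top is where the bottle goes. Origin at the centre of its underside, z up; its -x side faces roughly towards the robot and the slice lies in front of that side.
- slice: fixed round slice of pale wood with dark bark edge, 110 mm diameter, 16 mm thick, lying on the table in front of the riser; the tower goes on its middle (marked with a flat darker disc of 60 mm diameter). Origin at the centre of its underside, z up.
- bottle: tall closed amber glass bottle standing upright, loose: 148 mm high in all; body 52 mm diameter up to 98 mm, shoulder narrowing to 26 mm diameter at 112 mm, then a black cylindrical cap of 30 mm diameter from 112 to 148 mm, which can be gripped. About 220 g. Origin at the centre of its underside, z up the bottle.
- jar_large: candle jar: a closed upright cylinder of 62 mm diameter and 60 mm height, black with a cream blank label band and a flat pale-wood lid of the same diameter (the top 12 mm); the largest of three such loose jars, about 260 g. Origin at the centre of its underside, z up.
- jar_medium: candle jar: a closed upright cylinder of 50 mm diameter and 50 mm height, black with a cream blank label band and a flat pale-wood lid of the same diameter (the top 12 mm); the middle one of three such loose jars, about 140 g. Origin at the centre of its underside, z up.
- jar_small: candle jar: a closed upright cylinder of 38 mm diameter and 40 mm height, black with a cream blank label band and a flat pale-wood lid of the same diameter (the top 12 mm); the smallest of three such loose jars, about 70 g. Origin at the centre of its underside, z up.
- soap_tray: bystander: fixed open wooden tray with three soap bars, 115 mm (x) by 130 mm (y) by 30 mm high. Origin at the centre of its underside.
- bowl: bystander: loose small white ceramic bowl, 84 mm rim diameter, 32 mm high, in front of the soap tray; leave alone. Origin at the centre of its underside.
- gift_box: bystander: loose flat gift box with black lid and ribbon, about 63 by 93 mm, 36 mm high; leave alone. Origin at the centre of its underside.
Not all that is in view belongs to the job. Leave any red look-alike of the jar_large alone. There is more than one size of the bottle; the job needs the larger.

How it is judged:
On the way, in this order (a step that is already met when the one before it is completed fails the run):
1. the bottle stands upright on the white riser, let go (horizontal distance between bottle and riser below 0.015 m and z of bottle in the frame of riser between 0.036 and 0.044 m and angle between bottle's own z axis and vertical below 0.1 rad and linear speed of bottle below 0.02 m/s and angular speed of bottle below 0.2 rad/s and contact force between the fingers and bottle below 0.1 N), for 0.2 s.
2. the large jar stands on the wood slice, let go (horizontal distance between jar_large and slice below 0.012 m and z of jar_large in the frame of slice between 0.012 and 0.02 m and angle between jar_large's own z axis and vertical below 0.1 rad and linear speed of jar_large below 0.02 m/s and angular speed of jar_large below 0.2 rad/s and contact force between the fingers and jar_large below 0.1 N), for 0.2 s.
3. the medium jar stands on the large one, let go (horizontal distance between jar_medium and jar_large below 0.01 m and z of jar_medium in the frame of jar_large between 0.056 and 0.064 m and angle between jar_medium's own z axis and vertical below 0.1 rad and linear speed of jar_medium below 0.02 m/s and angular speed of jar_medium below 0.2 rad/s and contact force between the fingers and jar_medium below 0.1 N), for 0.2 s.
4. the small jar stands on the medium one, let go (horizontal distance between jar_small and jar_medium below 0.01 m and z of jar_small in the frame of jar_medium between 0.046 and 0.054 m and angle between jar_small's own z axis and vertical below 0.1 rad and linear speed of jar_small below 0.02 m/s and angular speed of jar_small below 0.2 rad/s and contact force between the fingers and jar_small below 0.1 N), for 0.2 s.
At the end, for the whole second after the job is handed in: Bottle on the riser within 15 mm of its centre, large jar on the slice within 12 mm, medium on large and small on medium each centred within 10 mm; heights within 4 mm, upright within 0.1 rad, all released and at rest (all of step 1 and all of step 2 and all of step 3 and all of step 4); the robot touches nothing.
It fails at once if the bowl was moved more than 25 mm (distance of bowl from where it was at the start of the episode above 0.025 m).
It fails at once if the gift box was moved more than 25 mm (distance of gift_box from where it was at the start of the episode above 0.025 m).
It fails at once if the bottle or a candle jar was knocked over (angle between any of bottle, jar_large, jar_medium, jar_small's own z axis and vertical above 0.7 rad).
It also fails if it takes over 102 s, if anything falls off the work surface, if the arm or the gripper's body presses on something with over 40 N, if the wrist force passes 120 N, or if a joint passes its speed limit or range.

## Robot

A 6-joint arm with a two-finger parallel gripper is mounted at the origin on the work surface. World frame = base frame: x ahead of the robot, y to its left, z up, the work surface at z = 0. Lengths are in m, angles in rad, forces in N, time in s.
With the tool pointing down it reaches from about 0.325 to 0.925 m from the base axis. Payload 3.1 kg.
Tool frame: the origin (TCP) lies at the very end of the fingers, on their centre line; the grasp point (between the pads) lies 19 mm behind it; z points along the fingers, y is the direction in which the jaws open and shut (so a half turn about z gives the same grasp; the last joint's range is limited). The gripper opens to 85 mm and grips with 20 to 120 N. Pads are 22 mm wide; open, the fingers measure 114 mm over their backs; the gripper's body (76 mm by 85 mm) begins 54 mm behind the grasp point. The pads swing forward as they close: fully open they stand 13 mm farther back than shut.
Start: joints at [1.024, 0.217, 1.613, -0, 1.311, -0.112], TCP at [0.263, 0.567, 0.231] pointing down, gripper open.
Joint ranges: [-2.75, 2.75], [-0.78, 2.1], [0.31, 2.55], [-1.13, 4.27], [0.13, 2.63], [-2.58, 2.58]. Speed limits (rad/s): [2.79, 2.79, 3.14, 3.14, 3.14, 3.14].

## Interface

Orientations are given as a unit quaternion [x, y, z, w].
In Python, from cell import * gives the robot as it stands.
- The arm moves only by the tool play_rows, never from a script. Its argument "targets" is one flat list of numbers, 7 for each row, row after row: the shift along the tool's x, y, z in units of 0.1 m (1.0 is 0.1 m), then the turn, a rotation vector about the tool's x, y, z in units of pi/4 rad (1.0 is pi/4 rad), then the closure, from 0 (fully open) to 1 (shut). A call has 1 to 5 rows; each row shifts and turns the pose as measured when the row begins, along the tool's axes as they then stand; what a row does not reach is not made up. A row lasts 1/10 s, in which the tool goes at most 50 mm and 8.59 degrees, less where a joint would pass 70% of its speed; a pose out of reach is approached as far as the arm can. A call with a number of a shift or a turn outside -1 to 1 is refused whole. A call with a gripper value outside its range is refused whole. The fingers move at their own pace and stop on an object; "grip_force" is the grip in N (left out, the last holds). Time passes only in rows, so rows that do not move let the fingers close. It gives the time, the measured TCP pose, the force and the opening at its end, in the units of the state.
- sense(): the state, without advancing time (a new reading comes with each control period).
- capture(name): name is "scene" or "top" or "wrist"; returns a dict with "image" (384x512x3 uint8, red, green, blue), "intrinsics" (3x3 intrinsics, pixels), "position" and "orientation" of the camera in the world. Camera axes: x right, y down, z forward; pixel columns grow to the right and rows downward; lengths in m; the calibration is good to about 2 mm. The wrist camera is an equidistant fisheye: a pixel r from the principal point sees the ray r / f radians off the axis. A picture is of the moment at which its call begins. There is no depth.
- sign_off(): hands the job in, once; it reports no verdict.
The state is a dict: "clock": time; "joint_positions": joint angles; "qd": joint speeds; "joint_torque": joint torques, N m; "ee_pos": TCP position; "eef_rot": TCP orientation; "contact_force": force on the tool from outside, world axes, zero at the start; "wrist_torque": the same for the moment, N m; "finger_gap": finger opening in m.
Only numpy, scipy, OpenCV 4.12 (cv2) and the standard library are available. Lean on these libraries where they do the work, as an engineer would, in place of code of your own. Each camera call takes 0.05 s, during which the arm holds its last target. There are 200 camera calls.

## Working session

There is one attempt and no reset: what is moved stays moved. The work goes in short steps, Python scripts to look and compute and a tool call to move; the robot and the scene stay as the last step left them, time stands still between calls to the robot, and variables do not carry over. Pictures are saved under pics/ and viewed, about 12 in all and at most 16, crops included, and the job is handed in when it is done.

Besides the shell and the picture viewer there is one more tool, called after "Request:" as name(argument=value, ...), one argument or row to a line, values as JSON. play_rows: Moves the arm, as the interface text tells. Shifts and turns lie within -1 to 1; 1 stands for 0.1 m of shift or pi/4 rad of turn. Its arguments: {"type":"object","properties":{"targets":{"type":"array"},"grip_force":{"type":"number"}},"required":["targets"]}

```bash
mkdir -p pics; ls; cat > h.py <<'E'
from cell import *
import numpy as np, cv2
from scipy.spatial.transform import Rotation as R
def snap(n,f=None):
    c=capture(n)
    if f: cv2.imwrite('pics/'+f,c['image'][:,:,::-1])
    return c
def ray(c,u,v,fish=False):
    K=np.array(c['intrinsics']); x=(u-K[0,2])/K[0,0]; y=(v-K[1,2])/K[1,1]
    if fish:
        r=np.hypot(x,y); s=np.sin(r)/r if r>1e-9 else 1; d=np.array([x*s,y*s,np.cos(r)])
    else: d=np.array([x,y,1.])
    return np.array(c['position']),R.from_quat(c['orientation']).apply(d/np.linalg.norm(d))
def onplane(c,u,v,z,fish=False):
    p,d=ray(c,u,v,fish); return p+d*(z-p[2])/d[2]
def tri(rays):
    A=np.zeros((3,3));b=np.zeros(3)
    for p,d in rays:
        M=np.eye(3)-np.outer(d,d);A+=M;b+=M@p
    return np.linalg.solve(A,b)
E
python3 - <<'E'
from h import *
np.set_printoptions(precision=4,suppress=True)
for n in('scene','top','wrist'):
    c=snap(n,n+'0.png');print(n,c['position'],c['orientation'],np.array(c['intrinsics']).tolist())
print(sense())
E
```

```text
pics
scene [ 0.9809 -0.6346  0.5705] [ 0.8449  0.2569 -0.1312 -0.4505] [[359.6539752569696, 0.0, 255.04882995983613], [0.0, 359.6539752569696, 193.54045935191002], [0.0, 0.0, 1.0]]
top [ 0.27   -0.0193  1.5324] [ 0.7123 -0.695   0.0695 -0.0691] [[462.7756253590772, 0.0, 255.48891092794912], [0.0, 462.7756253590772, 197.84082623853067], [0.0, 0.0, 1.0]]
wrist [0.1921 0.5999 0.3718] [0.8324 0.5313 0.0838 0.1333] [[297.3186396354542, 0.0, 252.0515795096071], [0.0, 297.3186396354542, 193.40108038224542], [0.0, 0.0, 1.0]]
{'clock': 0.15, 'joint_positions': array([ 1.0238,  0.2176,  1.6146, -0.    ,  1.3113, -0.1122]), 'qd': array([ 0.0026, -0.0024, -0.0022, -0.0008,  0.001 , -0.0006]), 'joint_torque': array([  0.0017, -39.7444, -30.4416,  -0.0001,   0.0058,   0.    ]), 'ee_pos': array([0.2629, 0.5663, 0.2302]), 'eef_rot': array([ 0.2157,  0.9765, -0.0009, -0.0003]), 'contact_force': array([ 0.1024, -0.5223,  0.2098]), 'wrist_torque': array([-0.0252,  0.0018,  0.0177]), 'finger_gap': 0.0855423592734987}
```

View pics/scene0.png

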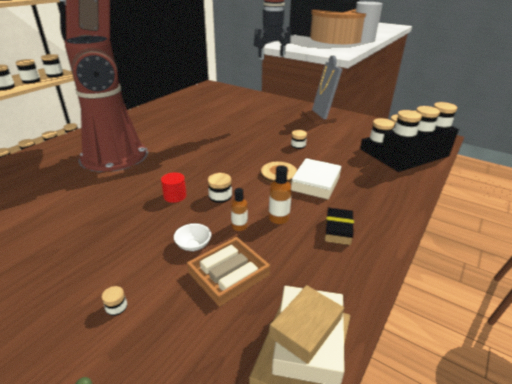

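View pics/top0.png

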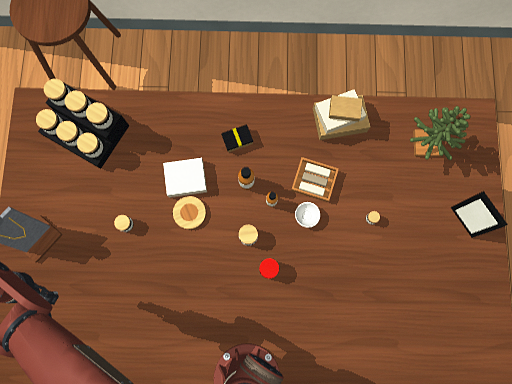

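Scene: large bottle at (280,195) and small look-alike bottle at (239,210). Loose jars are at (220,187), (299,139) and (115,300), a red look-alike at (174,187), and step jars on the black steps at right. In top, the large bottle is at (246,178), the small one at (271,199), the jars at (248,235), (123,223) and (373,217), the red one at (269,268), the riser at (185,177) and the slice at (189,212).

```bash
cat > m.py <<'E'
from h import *
np.set_printoptions(precision=4,suppress=True)
def blobs(im,lo,hi,amin):
    h=cv2.cvtColor(im,cv2.COLOR_RGB2HSV);m=cv2.inRange(h,lo,hi)
    n,l,s,c=cv2.connectedComponentsWithStats(m)
    out=[]
    for i in range(1,n):
        if s[i,4]>=amin:
            cn=max(cv2.findContours((l==i).astype(np.uint8),cv2.RETR_EXTERNAL,cv2.CHAIN_APPROX_NONE)[0],key=len)
            out.append((cv2.fitEllipse(cn) if len(cn)>4 else None,s[i],cn))
    return out
E
python3 - <<'E'
from m import *
for n in('scene','top'):
    c=capture(n);im=c['image'];np.save(n+'.npy',im)
    h=cv2.cvtColor(im,cv2.COLOR_RGB2HSV)
    pts={'scene':[(220,180),(299,134),(113,295),(270,170),(317,175),(282,172)],'top':[(248,235),(123,223),(373,217),(178,205),(189,212),(185,177),(246,172)]}[n]
    print(n,[h[v,u].tolist() for u,v in pts])
    for e,s,_ in blobs(im,(12,70,130),(28,220,255),25):
        if s[4]<3000: print('lid',np.round(e[0],1),np.round(e[1],1),s.tolist())
    for e,s,_ in blobs(im,(0,0,200),(180,40,255),100):
        print('white',np.round(e[0],1),s.tolist())
    for e,s,_ in blobs(im,(0,0,0),(180,255,35),15):
        if s[4]<1000:print('dark',np.round(e[0],1),np.round(e[1],1),s.tolist())
a=np.load('top.npy')[140:260,100:400];b=np.load('scene.npy')[100:250,180:360]
cv2.imwrite('pics/crop.png',np.vstack([cv2.resize(a,(780,312))[:,:,::-1],cv2.resize(b,(344,287),interpolation=2)[:,:,::-1].repeat(1,1) if 0 else np.pad(cv2.resize(b,(344,287),interpolation=2)[:,:,::-1],((0,0),(0,436),(0,0)))]))
E
```

```text
scene [[20, 113, 237], [22, 107, 247], [20, 113, 236], [15, 149, 206], [30, 4, 251], [0, 8, 34]]
lid [4.  3.3] [ 5.9 95.7] [0, 0, 59, 8, 298]
lid [339.2  26.9] [35.3 54.5] [313, 10, 53, 34, 1469]
lid [48.9 56.6] [ 4.7 17.3] [41, 54, 17, 6, 79]
lid [24.4 61.6] [ 5.  18.4] [16, 59, 18, 6, 90]
lid [ 3.1 67. ] [4.5 8.2] [0, 65, 8, 5, 37]
lid [323.   75.5] [ 1.6 17.9] [320, 66, 7, 19, 30]
lid [33.9 82.5] [21.2 73.3] [0, 69, 74, 31, 851]
lid [414.9 114.5] [13.6 93. ] [372, 102, 86, 28, 893]
lid [ 36.9 139.2] [ 8.7 81.3] [0, 123, 77, 33, 493]
lid [299.3 133.9] [ 8.4 16.1] [292, 130, 16, 9, 123]
lid [277.8 169.9] [18.  35.7] [260, 161, 38, 19, 424]
lid [331.3 181.9] [10.5 43.8] [327, 166, 15, 34, 45]
lid [219.2 179.6] [15.6 25. ] [207, 172, 26, 16, 334]
lid [282.1 192.4] [18.1 23.4] [269, 182, 24, 20, 286]
lid [240.4 207.1] [12.9 17.5] [231, 199, 18, 15, 175]
lid [282.  220.8] [11.5 87.2] [270, 213, 20, 9, 41]
lid [340.5 219.4] [ 2.7 31.1] [326, 217, 29, 6, 87]
lid [242.1 231.8] [13.9 17.3] [232, 220, 17, 10, 39]
lid [338.7 239.5] [ 5.8 33.8] [326, 235, 26, 10, 154]
lid [227.7 266.1] [50. 75
[... 3441 characters left out ...]
 112, 13, 13, 29]
dark [ 33.5 111.7] [31.  53.3] [46, 116, 14, 15, 32]
dark [244.2 134.7] [11.9 20.8] [236, 125, 17, 20, 196]
dark [229.6 139.9] [12.1 19.9] [222, 131, 16, 19, 196]
dark [ 91.3 146.2] [11.9 17. ] [89, 141, 11, 13, 26]
dark [246.  173.8] [6.4 7.9] [242, 173, 9, 5, 20]
dark [478.5 214.7] [38.9 48.5] [451, 192, 56, 45, 514]
dark [  3.2 266.9] [ 4.4 10. ] [0, 263, 9, 8, 36]
dark [ 29.3 281.1] [ 5.5 24.5] [20, 273, 20, 20, 118]
dark [ 52.  297.7] [ 9.3 11. ] [47, 292, 11, 12, 61]
dark [ 15.8 325.8] [ 1.3 11.2] [13, 321, 8, 9, 15]
dark [  8.2 336.9] [ 2.1 10.5] [6, 332, 6, 10, 21]
dark [  6.6 347.5] [3.  6.5] [5, 344, 4, 8, 15]
dark [265.8 364.4] [ 3.7 33. ] [251, 354, 31, 22, 107]
```

View pics/crop.png

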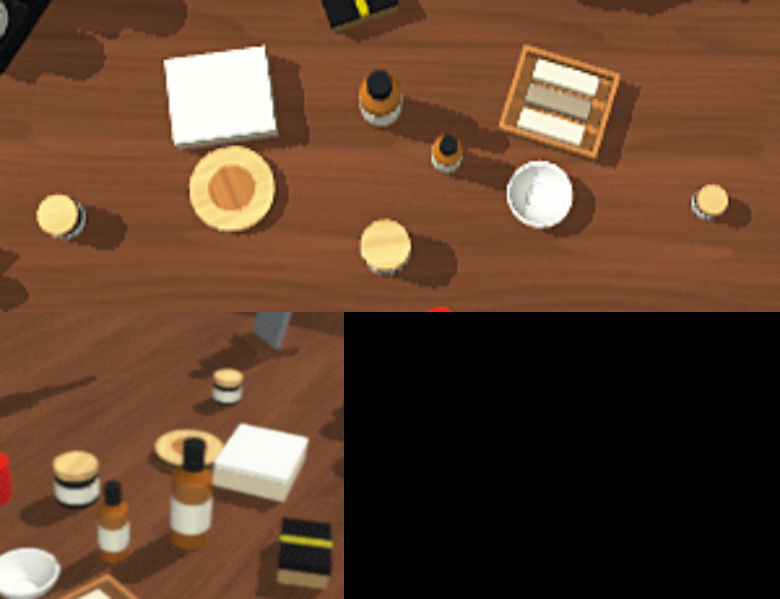

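```bash
python3 - <<'E'
from m import *
S=capture('scene');T=capture('top')
P={'large':((219.2,179.6),(247.6,233.6),.06),'med?':((299.3,133.9),(121.5,222.2),.05),'small?':((111.9,294.7),(373.5,216.3),.04),'slice':((279,171),(188.7,212.1),.016),'bottlecap':((281.5,169),(246.2,170.5),.148),'riser':((317.3,173.7),(184.3,176.2),.04)}
for k,(s,t,z) in P.items():
    print(k,'tri',tri([ray(S,*s),ray(T,*t)]),'top',onplane(T,*t,z),'scene',onplane(S,*s,z))
# lid diameters
for k,d in(('large',19),('med?',15.4),('small?',11.6)): print(k,d/462.8*(1.532-P[k][2]))
m=[q for q in blobs(T['image'],(0,0,200),(180,40,255),800) if abs(q[1][0]-163)<4][0][2]
r=cv2.minAreaRect(m);print(r);b=cv2.boxPoints(r);print([onplane(T,*p,.04)[:2] for p in b])
E
```

```text
large tri [0.4461 0.0058 0.0551] top [0.4456 0.0058 0.06  ] scene [ 0.4512 -0.0004  0.06  ]
med? tri [0.4751 0.4166 0.0423] top [0.4737 0.4141 0.05  ] scene [0.4828 0.4017 0.05  ]
small? tri [ 0.5151 -0.4041  0.0372] top [ 0.5148 -0.4032  0.04  ] scene [ 0.5174 -0.4055  0.04  ]
slice tri [0.519  0.2051 0.0096] top [0.5176 0.2039 0.016 ] scene [0.5245 0.1959 0.016 ]
bottlecap tri [0.631  0.014  0.1451] top [0.6304 0.014  0.148 ] scene [0.6333 0.0095 0.148 ]
riser tri [0.6367 0.2232 0.0309] top [0.6339 0.2213 0.04  ] scene [0.643  0.2093 0.04  ]
large 0.06043215211754537
med? 0.049314606741573036
small? 0.037396715643906654
((183.95333862304688, 176.16163635253906), (32.69049835205078, 39.3515739440918), 82.14668273925781)
[array([0.6785, 0.2974]), array([0.7004, 0.1683]), array([0.59  , 0.1484]), array([0.5687, 0.2757])]
```

Request:
play_rows(
  targets=[0,0,0,0,0,-0.185,0,0,0,0,0,0,-0.185,0,0,0,0,0,0,-0.185,0,-0.25,-0.4,0,0,0,0,0,-0.25,-0.4,0,0,0,0,0],
  grip_force=40,
)

```text
clock: 0.85
ee_pos: [0.3127, 0.4901, 0.2307]
eef_rot: [-0.013, 1.0, 0.001, -0.0]
contact_force: [0.7, 0.2, -0.3]
finger_gap: 0.0854
```

Request:
play_rows(
  targets=[-0.25,-0.4,0,0,0,0,0,-0.25,-0.4,0,0,0,0,0,-0.25,-0.4,0,0,0,0,0,-0.25,-0.4,0,0,0,0,0,-0.25,-0.4,0,0,0,0,0],
)

```text
clock: 1.35
ee_pos: [0.4467, 0.287, 0.2311]
eef_rot: [-0.016, 1.0, 0.002, 0.001]
contact_force: [0.5, 0.7, -0.2]
finger_gap: 0.0854
```

Request:
play_rows(
  targets=[-0.25,-0.4,0,0,0,0,0,-0.25,-0.4,0,0,0,0,0,-0.25,-0.4,0,0,0,0,0,-0.25,-0.4,0,0,0,0,0,0,0,0,0,0,0,0],
)

```text
clock: 1.85
ee_pos: [0.5581, 0.1182, 0.2325]
eef_rot: [-0.013, 1.0, 0.002, 0.004]
contact_force: [0.9, 0.9, -0.8]
finger_gap: 0.0854
```

Request:
play_rows(
  targets=[-0.28,-0.4,0,0,0,0,0,-0.28,-0.4,0,0,0,0,0,-0.17,-0.24,0,0,0,0,0,0,0,0,0,0,0,0,0,0,0,0,0,0,0],
)

```text
clock: 2.35
ee_pos: [0.6324, 0.0176, 0.232]
eef_rot: [-0.012, 1.0, 0.003, 0.003]
contact_force: [0.5, -0.1, 1.2]
finger_gap: 0.0851
```

```bash
python3 - <<'E'
from h import *
c=snap('wrist','w1.png');s=sense();print(s['ee_pos'],s['eef_rot'],s['joint_positions'],c['position'],c['orientation'])
E
```

```text
[0.63231478 0.01783158 0.23201017] [-0.01218904  0.99991583  0.0028122   0.00344324] [-0.08573216  0.22768285  1.59922088  0.00649296  1.30839048 -1.68257197] [0.5531016  0.01460347 0.37318803] [0.68995616 0.70572412 0.11731615 0.11023104]
```

View pics/w1.png

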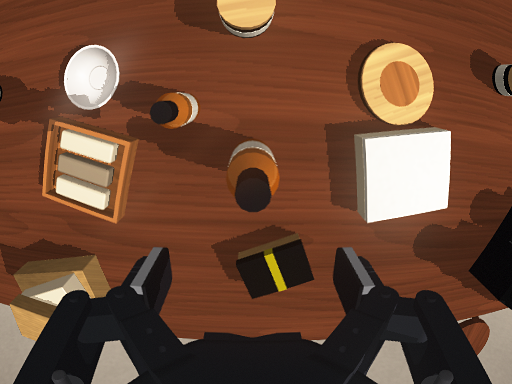

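Wrist view: large bottle is centred under the gripper with its cap at about (253,190), the small bottle at (175,110), the slice at (398,83), the riser at (410,175), the gift box at (275,265) and the large jar at (246,12).

```bash
cat >> m.py <<'E'
def pick(im,lo,hi,u,v):
    h=cv2.cvtColor(im,cv2.COLOR_RGB2HSV);m=cv2.inRange(h,lo,hi)
    n,l,s,c=cv2.connectedComponentsWithStats(m);i=l[int(v),int(u)]
    m=(l==i).astype(np.uint8)
    return s[i],max(cv2.findContours(m,cv2.RETR_EXTERNAL,cv2.CHAIN_APPROX_NONE)[0],key=len)
E
python3 - <<'E'
from m import *
W=capture('wrist');T=capture('top');im=W['image']
s,cn=pick(im,(0,0,0),(180,255,60),253,192);print('cap',s)
p=cn[:,0,:].astype(float)
low=p[p[:,1]>s[1]+s[3]*0.55]
A=np.c_[low,np.ones(len(low))];q=np.linalg.lstsq(A,-(low**2).sum(1),rcond=None)[0];c=-q[:2]/2;print('capcirc',c,np.sqrt(c@c-q[2]))
print('cap W .148',onplane(W,*c,.148,True))
s2,cn2=pick(im,(12,70,100),(28,230,255),380,60)
e=cv2.fitEllipse(cn2);print('slice',e,onplane(W,*e[0],.016,True))
disc=pick(im,(8,130,100),(17,230,235),400,83);e2=cv2.fitEllipse(disc[1]);print('disc',disc[0],e2,onplane(W,*e2[0],.016,True))
print('slice tri',tri([ray(W,*e[0],True),ray(T,188.7,212.1)]),tri([ray(W,*e2[0],True),ray(T,188.7,212.1)]))
s3,cn3=pick(im,(0,0,235),(180,40,255),410,175);print('riser',s3)
h=cv2.approxPolyDP(cv2.convexHull(cn3),6,True)[:,0];print(h.tolist())
Q=np.array([onplane(W,*x,.04,True) for x in h.astype(float)]);print(Q[:,:2],Q.mean(0))
print('cap tri',tri([ray(W,*c,True),ray(T,246.2,170.5)]), 'riser tri',tri([ray(W,*h.mean(0),True),ray(T,183.95,176.16)]))
E
```

```text
cap [ 235  168   36   44 1247]
capcirc [252.3817 193.7627] 17.52041830410404
cap W .148 [0.6287 0.0182 0.148 ]
slice ((397.1653747558594, 83.50839233398438), (70.79771423339844, 82.99312591552734), 164.1067657470703) [0.5206 0.2013 0.016 ]
disc [ 380   61   40   46 1429] ((399.1838073730469, 83.47593688964844), (38.575260162353516, 45.26681137084961), 166.03851318359375) [0.5202 0.2043 0.016 ]
slice tri [0.5195 0.2055 0.0074] [0.519  0.205  0.0134]
riser [ 365  131   86   91 6673]
[[449, 131], [446, 207], [367, 221], [365, 139]]
[[0.5724 0.2759]
 [0.6788 0.2948]
 [0.699  0.1691]
 [0.5938 0.1514]] [0.636  0.2228 0.04  ]
cap tri [0.6383 0.0167 0.1186] riser tri [0.6377 0.2247 0.0263]
```

```bash
cat > d.py <<'E'
import sys
from h import *
def delta(p,yaw=np.pi/2,s=None):
    s=s or sense();q=R.from_quat(s['eef_rot'])
    t=R.from_matrix(np.c_[[np.sin(yaw)*-1,np.cos(yaw),0],[np.cos(yaw),np.sin(yaw),0],[0,0,-1]])
    np.set_printoptions(precision=3,suppress=True)
    print('at',s['ee_pos'],'t',s['clock'],'shift units',q.inv().apply(np.array(p)-s['ee_pos'])/.1,'turn units',(q.inv()*t).as_rotvec()/(np.pi/4),'F',s['contact_force'],'gap',s['finger_gap'])
if __name__=='__main__': delta([float(x) for x in sys.argv[1:4]])
E
python3 d.py .6295 .017 .111
```

```text
at [0.632 0.019 0.232] t 2.5 shift units [ 0.033 -0.023  1.212] turn units [0.007 0.009 0.033] F [ 0.144 -0.382  0.504] gap 0.08547549425127109
```

Request:
play_rows(
  targets=[0.03,-0.02,0.3,0.007,0.009,0.033,0,0,0,0.35,0,0,0,0,0,0,0.3,0,0,0,0,0,0,0.2,0,0,0,0,0,0,0,0,0,0,0],
)

```text
clock: 3.0
ee_pos: [0.6282, 0.0243, 0.1176]
eef_rot: [-0.004, 1.0, 0.001, 0.003]
contact_force: [-0.6, 0.8, 0.2]
finger_gap: 0.0854
```

```bash
python3 d.py .6295 .017 .111
```

```text
at [0.628 0.024 0.118] t 3.0 shift units [-0.013 -0.074  0.066] turn units [0.001 0.007 0.01 ] F [-0.573  0.821  0.165] gap 0.08543650299068617
```

Request:
play_rows(
  targets=[-0.01,-0.07,0.06,0,0.007,0.01,0,0,0,0,0,0,0,0,0,0,0,0,0,0,0.9,0,0,0,0,0,0,0.9,0,0,0,0,0,0,0.9],
)

```text
clock: 3.5
ee_pos: [0.6319, 0.0186, 0.1168]
eef_rot: [-0.001, 1.0, 0.0, 0.003]
contact_force: [0.2, 0.3, -0.0]
finger_gap: 0.044
```

Request:
play_rows(
  targets=[0,0,0,0,0,0,0.9,0,0,0,0,0,0,0.9,0,0,0,0,0,0,0.9,0,0,0,0,0,0,0.9],
)

```text
clock: 3.9
ee_pos: [0.6324, 0.0184, 0.1178]
eef_rot: [-0.001, 1.0, 0.0, 0.004]
contact_force: [0.9, -0.2, 1.1]
finger_gap: 0.0292
```

```bash
python3 d.py .6295 .017 .111
```

```text
at [0.632 0.018 0.118] t 3.9 shift units [ 0.03  -0.014  0.068] turn units [0.001 0.011 0.002] F [ 0.898 -0.202  1.086] gap 0.02915159927209062
```

Request:
play_rows(
  targets=[0,0,-0.2,0,0,0,0.9,0,0,-0.3,0,0,0,0.9,0,0,-0.2,0,0,0,0.9,0,0.2,0,0,0,0,0.9,0,0.3,0,0,0,0,0.9],
)

```text
clock: 4.4
ee_pos: [0.6291, 0.0658, 0.1861]
eef_rot: [0.002, 1.0, -0.0, 0.0]
contact_force: [1.0, 0.2, -2.6]
finger_gap: 0.0288
```

Request:
play_rows(
  targets=[0,0.3,0,0,0,0,0.9,0,0.3,0,0,0,0,0.9,0,0.3,0,0,0,0,0.9,0,0.3,0,0,0,0,0.9,0,0.2,0,0,0,0,0.9],
)

```text
clock: 4.9
ee_pos: [0.6278, 0.2108, 0.1837]
eef_rot: [0.003, 1.0, -0.0, -0.002]
contact_force: [0.9, 0.3, -2.7]
finger_gap: 0.0288
```

```bash
python3 d.py .638 .222 .160
```

```text
at [0.628 0.211 0.184] t 4.9 shift units [-0.102  0.112  0.236] turn units [-0.001 -0.004 -0.007] F [ 0.852  0.286 -2.72 ] gap 0.02884609033869019
```

Request:
play_rows(
  targets=[-0.1,0.11,0,0,-0.004,-0.007,0.9,0,0,0,0,0,0,0.9,0,0,0.1,0,0,0,0.9,0,0,0,0,0,0,0.9],
)

```text
clock: 5.3
ee_pos: [0.635, 0.2246, 0.1698]
eef_rot: [-0.002, 1.0, -0.001, -0.003]
contact_force: [-0.3, -0.6, -2.1]
finger_gap: 0.0288
```

```bash
python3 d.py .638 .222 .159; python3 -c "
from h import *
a=capture('top')['image'][130:240,130:290];b=capture('scene')['image'][90:230,220:380]
cv2.imwrite('pics/p1.png',np.hstack([cv2.resize(x,(400,350))[:,:,::-1] for x in(a,b)]))"
```

```text
at [0.635 0.225 0.17 ] t 5.3 shift units [-0.031 -0.026  0.108] turn units [-0.002 -0.008  0.006] F [-0.292 -0.576 -2.106] gap 0.02884526564325459
```

View pics/p1.png

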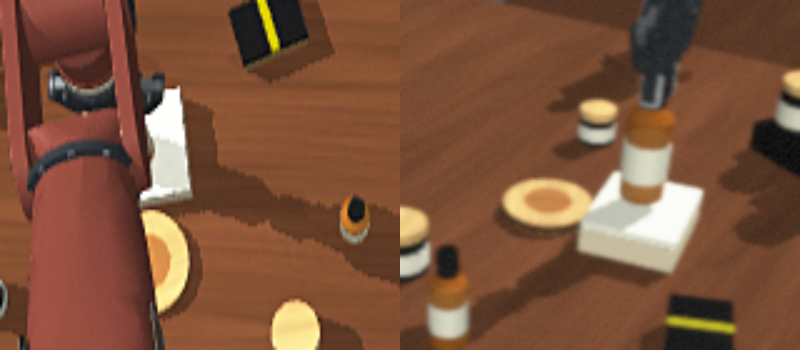

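The bottle is held upright just above the riser's middle (base about (643,195) in the crop). I'll lower it.

Request:
play_rows(
  targets=[-0.03,-0.02,0.05,0,0,0,0.9,0,0,0.04,0,0,0,0.9,0,0,0.02,0,0,0,0.9,0,0,0,0,0,0,0.9],
)

```text
clock: 5.8
ee_pos: [0.6398, 0.2202, 0.1602]
eef_rot: [-0.001, 1.0, -0.001, -0.001]
contact_force: [-0.1, -0.4, -1.9]
finger_gap: 0.0291
```

```bash
python3 d.py .638 .222 .158
```

```text
at [0.64 0.22 0.16] t 5.8 shift units [0.018 0.018 0.022] turn units [-0.002 -0.003  0.002] F [-0.055 -0.407 -1.927] gap 0.029067981939280986
```

Request:
play_rows(
  targets=[0.02,0.02,0.02,0,0,0,0.9,0,0,0.015,0,0,0,0.9,0,0,0,0,0,0,0.9],
)

```text
clock: 6.1
ee_pos: [0.6385, 0.2226, 0.1584]
eef_rot: [-0.0, 1.0, -0.0, -0.0]
contact_force: [0.9, -0.0, -2.2]
finger_gap: 0.0288
```

Request:
play_rows(
  targets=[0,0,0.02,0,0,0,0.9,0,0,0.01,0,0,0,0.9,0,0,0,0,0,0,0.9],
)

```text
clock: 6.4
ee_pos: [0.6394, 0.2229, 0.158]
eef_rot: [-0.001, 1.0, -0.0, 0.001]
contact_force: [-0.7, 0.6, -1.4]
finger_gap: 0.0291
```

Request:
play_rows(
  targets=[0.01,0,0.02,0,0,0,0.9,0,0,0.02,0,0,0,0.9,0,0,0,0,0,0,0.9],
)

```text
clock: 6.7
ee_pos: [0.6403, 0.2231, 0.1581]
eef_rot: [-0.001, 1.0, -0.0, 0.004]
contact_force: [0.1, -0.5, -2.1]
finger_gap: 0.0287
```

Request:
play_rows(
  targets=[0.02,0,0.04,0,0,0,0.9,0,0,0,0,0,0,0.9],
)

```text
clock: 6.9
ee_pos: [0.6413, 0.2233, 0.1584]
eef_rot: [-0.001, 1.0, 0.0, 0.008]
contact_force: [0.3, -0.1, -2.6]
finger_gap: 0.029
```

```bash
python3 d.py .638 .222 .158; python3 -c "
from h import *
b=capture('scene')['image'][120:220,260:370];w=capture('wrist')['image']
cv2.imwrite('pics/p2.png',np.hstack([cv2.resize(x,(400,360),interpolation=2)[:,:,::-1] for x in(b,w)]))
s=sense();print(s['wrist_torque'],s['contact_force'],s['joint_positions'])"
```

```text
at [0.641 0.223 0.158] t 6.9 shift units [ 0.033 -0.013  0.003] turn units [0.001 0.019 0.002] F [ 0.288 -0.104 -2.595] gap 0.029030796437051434
[-0.05863322 -0.15468191 -0.05403864] [ 1.19477668 -0.47098454  2.57793877] [ 0.23311437  0.38451795  1.54510074 -0.00304764  1.1972544  -1.3385138 ]
```

View pics/p2.png

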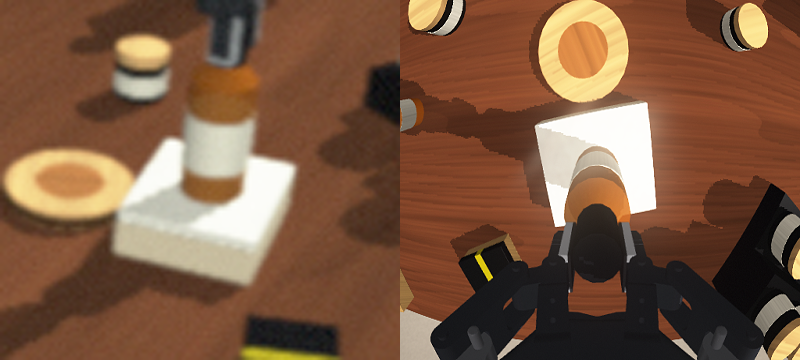

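The bottle stands on the riser (base at about (215,195) in the crop) and the force has now turned upward, so I'll release and lift.

Request:
play_rows(
  targets=[0,0,0,0,0,0,0,0,0,0,0,0,0,0,0,0,0,0,0,0,0,0,0,0,0,0,0,0,0,0,-0.2,0,0.02,0,0],
)

```text
clock: 7.5
ee_pos: [0.6367, 0.2227, 0.1711]
eef_rot: [-0.001, 1.0, -0.001, -0.006]
contact_force: [-0.1, -0.3, -0.6]
finger_gap: 0.0852
```

Request:
play_rows(
  targets=[0,0,-0.3,0,0,0,0,0,0,-0.3,0,0,0,0,0,0,-0.1,0,0,0,0,0.3,-0.3,0,0,0,0,0,0.4,-0.4,0,0,0,0,0],
)

```text
clock: 8.0
ee_pos: [0.5728, 0.1569, 0.2435]
eef_rot: [-0.003, 1.0, 0.0, -0.005]
contact_force: [-0.6, -1.5, 0.8]
finger_gap: 0.0854
```

```bash
python3 d.py .446 .005 .15; python3 -c "
from h import *
b=capture('scene')['image'][120:220,260:370];w=capture('wrist')['image']
cv2.imwrite('pics/p3.png',np.hstack([cv2.resize(b,(300,280),interpolation=2)[:,:,::-1],cv2.resize(w,(400,280))[:,:,::-1]]))
from m import onplane,capture
"
```

```text
at [0.573 0.157 0.244] t 8.0 shift units [ 1.268 -1.511  0.947] turn units [ 0.    -0.012  0.008] F [-0.571 -1.533  0.845] gap 0.08540042392038603
```

View pics/p3.png

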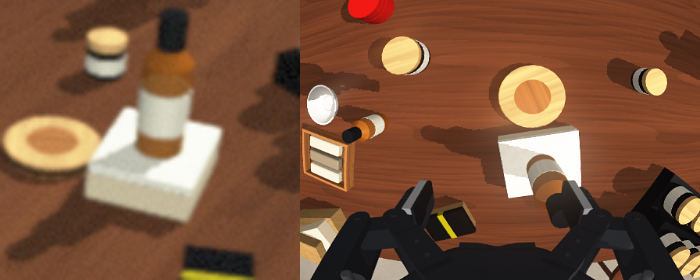

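The bottle stands upright on the riser, released. Next is the large jar.

Request:
play_rows(
  targets=[0.28,-0.34,0.1,0,0,0,0,0.33,-0.38,0.1,0,0,0,0,0.33,-0.38,0.1,0,0,0,0,0.3,-0.33,0.1,0,0,0,0,0,0,0,0,0,0,0],
)

```text
clock: 8.6
ee_pos: [0.4385, 0.0105, 0.1972]
eef_rot: [-0.002, 1.0, -0.001, -0.013]
contact_force: [-0.0, 0.1, -0.4]
finger_gap: 0.0854
```

```bash
cat > lid.py <<'E'
from m import *
from d import delta
def lid(guess,z,save=None,cam='wrist'):
    W=capture(cam);im=W['image']
    fish=cam=='wrist'
    best=None
    for e,s,cn in blobs(im,(12,70,130),(30,200,255),100):
        p=onplane(W,*e[0],z,fish)
        # sub-pixel centre: rays of contour on the lid plane, circle fit
        Q=np.array([onplane(W,*x[0],z,fish)[:2] for x in cn.astype(float)])
        c,r=cv2.minEnclosingCircle(Q.astype(np.float32))
        A=np.c_[Q,np.ones(len(Q))];q=np.linalg.lstsq(A,-(Q**2).sum(1),rcond=None)[0];cc=-q[:2]/2
        d=np.hypot(*(p[:2]-guess))
        if best is None or d<best[0]: best=(d,p,cc,np.sqrt(cc@cc-q[2]),e[0],s)
    print('lid',best[1],'circ',best[2],'R',best[3],'px',best[4],best[5])
    if save: cv2.imwrite('pics/'+save,im[:,:,::-1])
    return best,W
E
python3 - <<'E'
from lid import *
b,W=lid([.446,.005],.06)
T=capture('top')
print('tri W/scene',tri([ray(W,*b[4],True),ray(capture('scene'),219.2,179.6)]))
delta([b[2][0],b[2][1],.02])
E
```

```text
lid [0.4447 0.0075 0.06  ] circ [0.4457 0.0075] R 0.03094090500212065 px (249.5122528076172, 190.26776123046875) [ 218  160   63   61 3047]
tri W/scene [0.4458 0.007  0.0545]
at [0.444 0.013 0.201] t 8.75 shift units [-0.041 -0.049  1.809] turn units [-0.001 -0.02   0.008] F [-0.381 -1.087 -0.39 ] gap 0.08557300880593341
```

Request:
play_rows(
  targets=[-0.02,-0.05,0.3,0,-0.02,0.008,0,0,0,0.4,0,0,0,0,0,0,0.35,0,0,0,0,0,0,0.1,0,0,0,0,0,0,0,0,0,0,0],
)

```text
clock: 9.25
ee_pos: [0.4596, 0.0107, 0.0895]
eef_rot: [-0.003, 1.0, -0.001, 0.009]
contact_force: [-0.2, 0.7, 1.2]
finger_gap: 0.0856
```

```bash
python3 d.py .4457 .0075 .022;
```

```text
at [0.46  0.011 0.089] t 9.25 shift units [ 0.152 -0.03   0.672] turn units [-0.002  0.024  0.009] F [-0.152  0.745  1.234] gap 0.08564033273059818
```

Request:
play_rows(
  targets=[0.15,-0.03,0,0,0.024,0.009,0,0,0,0,0,0,0,0,0.01,0,0.15,0,0,0,0,0,0,0,0,0,0,0],
)

```text
clock: 9.65
ee_pos: [0.4482, 0.0078, 0.0801]
eef_rot: [-0.001, 1.0, -0.001, 0.005]
contact_force: [-0.3, 0.9, -1.3]
finger_gap: 0.0853
```

```bash
python3 d.py .4457 .0075 .022;
```

```text
at [0.448 0.008 0.08 ] t 9.65 shift units [ 0.03  -0.001  0.581] turn units [-0.004  0.011  0.002] F [-0.268  0.902 -1.269] gap 0.08533089681743149
```

Request:
play_rows(
  targets=[0.05,0,0.15,0,0.011,0,0,0.03,0,0.2,0,0,0,0,0.03,0,0.2,0,0,0,0,0.02,0,0.05,0,0,0,0,0,0,0,0,0,0,0],
)

```text
clock: 10.15
ee_pos: [0.4399, 0.0066, 0.0225]
eef_rot: [-0.0, 1.0, -0.002, 0.005]
contact_force: [-0.4, -0.4, 0.5]
finger_gap: 0.0856
```

```bash
python3 d.py .4457 .0075 .022;
```

```text
at [0.44  0.007 0.022] t 10.15 shift units [-0.058  0.009  0.005] turn units [-0.006  0.014  0.001] F [-0.443 -0.39   0.46 ] gap 0.08561955621964851
```

Request:
play_rows(
  targets=[-0.06,0.01,0,0,0.014,0,0,0,0,0,0,0,0,0,0,0,0,0,0,0,0.6,0,0,0,0,0,0,0.6,0,0,0,0,0,0,0.6],
)

```text
clock: 10.65
ee_pos: [0.45, 0.0075, 0.0259]
eef_rot: [-0.0, 1.0, -0.002, 0.003]
contact_force: [0.8, 0.2, -3.3]
finger_gap: 0.0607
```

Request:
play_rows(
  targets=[0,0,0,0,0,0,0.6,0,0,0,0,0,0,0.6,0,0,0,0,0,0,0.6],
)

```text
clock: 10.95
ee_pos: [0.4494, 0.0076, 0.0256]
eef_rot: [-0.0, 1.0, -0.002, 0.002]
contact_force: [0.5, -0.5, -1.3]
finger_gap: 0.0608
```

```bash
python3 d.py .4457 .0075 .022;
```

```text
at [0.449 0.008 0.026] t 10.95 shift units [ 0.037 -0.     0.036] turn units [-0.006  0.006  0.001] F [ 0.45  -0.538 -1.319] gap 0.060803713358180696
```

Request:
play_rows(
  targets=[0,0,-0.2,0,0,0,0.6,0,0,-0.25,0,0,0,0.6,0,0.15,-0.2,0,0,0,0.6,-0.12,0.3,0,0,0,0,0.6,-0.12,0.3,0,0,0,0,0.6],
)

```text
clock: 11.45
ee_pos: [0.4688, 0.0823, 0.0895]
eef_rot: [0.003, 1.0, -0.003, -0.002]
contact_force: [0.7, 0.6, -2.2]
finger_gap: 0.0608
```

Request:
play_rows(
  targets=[-0.12,0.3,0,0,0,0,0.6,-0.12,0.3,0,0,0,0,0.6,-0.12,0.3,0,0,0,0,0.6,-0.05,0.15,0,0,0,0,0.6,0,0,0,0,0,0,0.6],
)

```text
clock: 11.95
ee_pos: [0.5105, 0.1935, 0.0871]
eef_rot: [0.001, 1.0, -0.003, -0.003]
contact_force: [0.2, -1.5, -3.2]
finger_gap: 0.0613
```

```bash
python3 d.py .523 .204 .042;
```

```text
at [0.511 0.194 0.087] t 11.95 shift units [-0.127  0.108  0.45 ] turn units [-0.007 -0.008 -0.003] F [ 0.191 -1.52  -3.193] gap 0.061301202708236815
```

Request:
play_rows(
  targets=[-0.12,0.11,0,-0.007,-0.008,0,0.6,0,0,0,0,0,0,0.6,0,0,0.15,0,0,0,0.6,0,0,0.12,0,0,0,0.6,0,0,0,0,0,0,0.6],
)

```text
clock: 12.45
ee_pos: [0.5175, 0.1997, 0.0548]
eef_rot: [0.001, 1.0, -0.003, -0.004]
contact_force: [-0.0, -0.3, -2.7]
finger_gap: 0.0614
```

```bash
python3 - <<'E'
from lid import *
delta([.523,.204,.042]); b,W=lid([.519,.204],.09,'w2.png'); delta([.523,.204,.042])
E
```

```text
at [0.518 0.2   0.055] t 12.45 shift units [-0.056  0.044  0.128] turn units [-0.007 -0.011 -0.004] F [-0.006 -0.275 -2.719] gap 0.06138995642789281
lid [0.495 0.201 0.09 ] circ [0.501 0.201] R 0.03528079168882938 px (256.1950378417969, 242.21009826660156) [  182   141   160   189 21089]
at [0.518 0.2   0.055] t 12.5 shift units [-0.054  0.043  0.132] turn units [-0.007 -0.011 -0.004] F [-0.567  0.163 -2.751] gap 0.0611825226619937
```

View pics/w2.png

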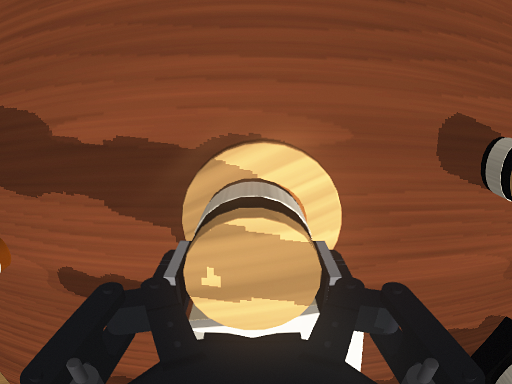

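Held jar lid centre is about (253,268). The slice edge shows at (183,215), (266,141) and (341,213).

```bash
python3 - <<'E'
from lid import *
W=capture('wrist')
f=lambda pts,z:np.array([onplane(W,*p,z,True)[:2] for p in pts])
def circ(Q):
    A=np.c_[Q,np.ones(len(Q))];q=np.linalg.lstsq(A,-(Q**2).sum(1),rcond=None)[0];c=-q[:2]/2;return c,np.sqrt(c@c-q[2])
print('lid',circ(f([(184,268),(253,329),(322,268),(205,308),(300,310)],.089)),f([(253,268)],.089))
# slice contour points, upper half
s,cn=pick(W['image'],(8,70,90),(30,230,255),230,170)
Q=cn[:,0].astype(float);Q=Q[Q[:,1]<222];Q=Q[(Q[:,1]<175)|(Q[:,0]<195)|(Q[:,0]>325)]
print('slice',circ(f(Q,.016)),len(Q))
E
```

```text
lid (array([0.5135, 0.2002]), np.float64(0.030027789446186025)) [[0.5085 0.2001]]
slice (array([0.4222, 0.2089]), np.float64(0.1522532948021001)) 1671
```

Request:
play_rows(
  targets=[-0.06,0.04,0.03,-0.007,-0.011,0,0.6,0,0,0,0,0,0,0.6,0,0,0.06,0,0,0,0.6,0,0,0,0,0,0,0.6],
)

```text
clock: 12.95
ee_pos: [0.5263, 0.2043, 0.0477]
eef_rot: [0.002, 1.0, 0.001, 0.003]
contact_force: [0.5, -0.3, -2.8]
finger_gap: 0.0613
```

```bash
python3 d.py .5235 .204 .042;
```

```text
at [0.526 0.204 0.048] t 12.95 shift units [ 0.028 -0.004  0.056] turn units [ 0.002  0.007 -0.004] F [ 0.49  -0.32  -2.819] gap 0.06131793470214086
```

Request:
play_rows(
  targets=[0.03,0,0.04,0,0.007,0,0.6,0,0,0.03,0,0,0,0.6,0,0,0.02,0,0,0,0.6,0,0,0,0,0,0,0.6],
)

```text
clock: 13.35
ee_pos: [0.5236, 0.2048, 0.0424]
eef_rot: [0.001, 1.0, 0.0, -0.001]
contact_force: [-0.1, -0.6, -2.4]
finger_gap: 0.0611
```

```bash
python3 -c "
from h import *
capture('top')"; python3 d.py .5235 .204 .042;
```

```text
at [0.524 0.205 0.042] t 13.4 shift units [ 0.003 -0.009  0.004] turn units [ 0.001 -0.002 -0.003] F [-0.758 -0.912 -2.986] gap 0.06112814885281358
```

Probe for contact by small downward rows.

Request:
play_rows(
  targets=[0,-0.01,0.03,0,0,0,0.6,0,0,0.03,0,0,0,0.6,0,0,0.03,0,0,0,0.6],
)

```text
clock: 13.7
ee_pos: [0.5241, 0.2049, 0.0417]
eef_rot: [0.001, 1.0, 0.0, -0.003]
contact_force: [-8.2, -2.5, 17.0]
finger_gap: 0.0609
```

```bash
python3 -c "
from h import *
capture('top')"; python3 d.py .5235 .204 .042;
```

```text
at [0.524 0.205 0.042] t 13.75 shift units [ 0.006 -0.009 -0.003] turn units [ 0.    -0.008 -0.003] F [-8.157 -2.228 17.419] gap 0.06104723819874163
```

Request:
play_rows(
  targets=[0,0,0,0,0,0,0.6,0,0,0,0,0,0,0,0,0,0,0,0,0,0,0,0,0,0,0,0,0,0,0,-0.1,0,0,0,0],
)

```text
clock: 14.25
ee_pos: [0.5241, 0.2049, 0.0514]
eef_rot: [0.001, 1.0, 0.0, -0.003]
contact_force: [0.3, -0.6, -0.3]
finger_gap: 0.0855
```

```bash
python3 d.py .5235 .204 .042;
```

```text
at [0.524 0.205 0.051] t 14.25 shift units [ 0.006 -0.009  0.094] turn units [ 0.001 -0.008 -0.003] F [ 0.288 -0.574 -0.274] gap 0.08546421472454623
```

Request:
play_rows(
  targets=[0,0,-0.3,0,0,0,0,0,0,-0.4,0,0,0,0,0,0,-0.4,0,0,0,0,0,0,-0.3,0,0,0,0,0,0,0,0,0,0,0],
)

```text
clock: 14.75
ee_pos: [0.5251, 0.2047, 0.1981]
eef_rot: [0.001, 1.0, 0.0, -0.003]
contact_force: [0.4, -0.4, 0.4]
finger_gap: 0.0855
```

```bash
python3 - <<'E'
from lid import *
b,W=lid([.52,.204],.076,'w3.png'); delta([.4745,.415,.18])
e=blobs(W['image'],(12,70,130),(30,200,255),100)
for x in e: print(np.round(x[0][0]),onplane(W,*x[0][0],.05,True),x[1])
E
```

```text
lid [0.5135 0.2069 0.076 ] circ [0.5162 0.2068] R 0.049204683951914414 px (254.5387420654297, 173.8643798828125) [ 205  117  113  114 8104]
at [0.524 0.204 0.196] t 14.8 shift units [0.498 2.104 0.163] turn units [-0.    -0.013 -0.003] F [-0.424  0.082 -0.035] gap 0.08552691566320456
[255. 174.] [0.52  0.207 0.05 ] [ 205  117  113  114 8104]
[438. 138.] [0.476 0.414 0.05 ] [ 422  117   34   44 1179]
[ 21. 261.] [ 0.644 -0.135  0.05 ] [   0  231   39   60 1084]
[275. 262.] [0.622 0.231 0.05 ] [259 253  31  19 224]
[275. 310.] [0.693 0.233 0.05 ] [249 288  50  39 946]
[481. 325.] [0.787 0.611 0.05 ] [465 307  34  38 698]
[ 23. 328.] [ 0.791 -0.206  0.05 ] [  0 309  41  41 667]
[180. 324.] [0.721 0.108 0.05 ] [170 308  21  34 216]
[500. 337.] [0.842 0.698 0.05 ] [486 321  26  31 436]
[  7. 370.] [ 0.971 -0.367  0.05 ] [  0 354  18  30 357]
```

View pics/w3.png

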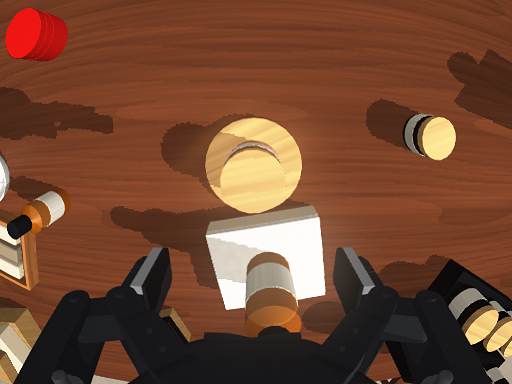

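The large jar sits on the slice. Its lid centre is about (253,180), with the slice spanning u 205–301, and the medium jar's lid is at (438,138). Moving to the medium jar.

```bash
python3 - <<'E'
from lid import *
W=capture('wrist')
print(onplane(W,253.5,180,.076,True),[onplane(W,u,v,.076,True)[:2] for u,v in((221,180),(286,180),(253,148),(253,212))])
g=cv2.GaussianBlur(cv2.cvtColor(W['image'],cv2.COLOR_RGB2GRAY),(0,0),1)
print(cv2.HoughCircles(g[100:230,190:320],cv2.HOUGH_GRADIENT_ALT,1,10,param1=60,param2=.5,minRadius=25,maxRadius=55))
E
```

```text
[0.5171 0.2055 0.076 ] [array([0.517 , 0.1757]), array([0.5172, 0.2353]), array([0.4876, 0.2051]), array([0.5484, 0.205 ])]
[[[66.     69.     48.3255]
  [62.     85.     45.9004]
  [62.     85.     33.7127]
  [66.     69.     30.6469]]]
```

Request:
play_rows(
  targets=[0.1,0.42,0,0,0,0,0,0.1,0.42,0,0,0,0,0,0.1,0.42,0,0,0,0,0,0.1,0.42,0,0,0,0,0,0.1,0.42,0,0,0,0,0],
)

```text
clock: 15.35
ee_pos: [0.4684, 0.4117, 0.1814]
eef_rot: [0.007, 1.0, -0.006, -0.015]
contact_force: [0.7, -0.5, 0.8]
finger_gap: 0.0854
```

Request:
play_rows(
  targets=[0,0.12,0.1,0,0,0,0,0,0,0,0,0,0,0],
)

```text
clock: 15.55
ee_pos: [0.4636, 0.427, 0.1654]
eef_rot: [0.004, 1.0, -0.008, -0.018]
contact_force: [0.2, -1.0, -0.5]
finger_gap: 0.0852
```

```bash
python3 - <<'E'
from lid import *
b,W=lid([.475,.415],.05)
print('tri W/scene',tri([ray(W,*b[4],True),ray(capture('scene'),299.3,133.9)]))
delta([b[2][0],b[2][1],.018])
E
```

```text
lid [0.4742 0.4165 0.05  ] circ [0.4749 0.4164] R 0.02519935243959358 px (243.0543975830078, 202.7946014404297) [ 216  176   55   54 2300]
tri W/scene [0.4762 0.416  0.0429]
at [0.465 0.426 0.167] t 15.65 shift units [-0.153 -0.07   1.489] turn units [-0.02  -0.045 -0.013] F [ 0.062 -0.455 -0.171] gap 0.08542280168981586
```

Request:
play_rows(
  targets=[-0.1,-0.1,0.2,-0.02,-0.045,-0.013,0,0,0,0.3,0,0,0,0,0,0,0.3,0,0,0,0,0,0,0.05,0,0,0,0,0,0,0,0,0,0,0],
)

```text
clock: 16.15
ee_pos: [0.4793, 0.4071, 0.0817]
eef_rot: [0.004, 1.0, -0.0, 0.002]
contact_force: [1.0, 0.8, 0.1]
finger_gap: 0.0856
```

```bash
python3 d.py .4755 .4164 .018
```

```text
at [0.479 0.407 0.082] t 16.15 shift units [0.042 0.093 0.636] turn units [-0.001  0.006 -0.011] F [1.013 0.84  0.093] gap 0.085625239429153
```

Request:
play_rows(
  targets=[0.04,0.09,0.1,0,0.006,-0.01,0,0.01,0,0.2,0,0,0,0,0.01,0,0.2,0,0,0,0,0,0,0.1,0,0,0,0,0,0,0,0,0,0,0],
)

```text
clock: 16.65
ee_pos: [0.4789, 0.4201, 0.027]
eef_rot: [0.001, 1.0, 0.004, 0.005]
contact_force: [0.0, -0.8, -0.8]
finger_gap: 0.0856
```

```bash
python3 d.py .4755 .4164 .018
```

```text
at [0.479 0.42  0.027] t 16.65 shift units [ 0.035 -0.037  0.089] turn units [ 0.009  0.013 -0.003] F [ 0.041 -0.833 -0.805] gap 0.08557082215880885
```

Request:
play_rows(
  targets=[0.035,-0.037,0.08,0.009,0.013,0,0,0,0,0,0,0,0,0,0,0,0,0,0,0,0.7,0,0,0,0,0,0,0.7,0,0,0,0,0,0,0.7],
)

```text
clock: 17.15
ee_pos: [0.478, 0.4185, 0.0228]
eef_rot: [0.001, 1.0, 0.002, 0.002]
contact_force: [0.3, -0.4, -1.2]
finger_gap: 0.049
```

Request:
play_rows(
  targets=[0,0,0,0,0,0,0.7,0,0,0,0,0,0,0.7,0,0,0,0,0,0,0.7],
)

```text
clock: 17.45
ee_pos: [0.4781, 0.4185, 0.0232]
eef_rot: [0.001, 1.0, 0.002, 0.002]
contact_force: [-0.5, 0.3, -1.4]
finger_gap: 0.0491
```

```bash
python3 d.py .4755 .4164 .018
```

```text
at [0.478 0.419 0.023] t 17.45 shift units [ 0.026 -0.021  0.052] turn units [ 0.005  0.006 -0.002] F [-0.514  0.317 -1.369] gap 0.04905015917745239
```

Request:
play_rows(
  targets=[0,0,-0.25,0,0,0,0.7,0,0,-0.4,0,0,0,0.7,0,0,-0.4,0,0,0,0.7,0,0,-0.3,0,0,0,0.7,-0.05,-0.2,0,0,0,0,0.7],
)

```text
clock: 17.95
ee_pos: [0.4794, 0.3977, 0.1587]
eef_rot: [-0.0, 1.0, -0.0, -0.001]
contact_force: [0.6, -0.3, -1.3]
finger_gap: 0.0488
```

Request:
play_rows(
  targets=[-0.08,-0.35,0,0,0,0,0.7,-0.08,-0.35,0,0,0,0,0.7,-0.08,-0.35,0,0,0,0,0.7,-0.08,-0.35,0,0,0,0,0.7,-0.05,-0.25,0,0,0,0,0.7],
)

```text
clock: 18.45
ee_pos: [0.5178, 0.2297, 0.1607]
eef_rot: [-0.003, 1.0, 0.001, 0.001]
contact_force: [-0.3, 0.1, -1.3]
finger_gap: 0.0491
```

```bash
python3 d.py .522 .205 .12
```

```text
at [0.518 0.23  0.161] t 18.45 shift units [-0.04  -0.248  0.407] turn units [0.003 0.003 0.008] F [-0.285  0.103 -1.337] gap 0.04911123178793099
```

Request:
play_rows(
  targets=[-0.04,-0.2,0,0.003,0.003,0.008,0.7,0,-0.02,0,0,0,0,0.7,0,0,0.2,0,0,0,0.7,0,0,0.15,0,0,0,0.7,0,0,0,0,0,0,0.7],
)

```text
clock: 18.95
ee_pos: [0.522, 0.2041, 0.1243]
eef_rot: [0.003, 1.0, 0.0, -0.0]
contact_force: [-0.4, -0.3, -2.3]
finger_gap: 0.0488
```

```bash
python3 - <<'E'
from lid import *
delta([.522,.205,.099]); W=snap('wrist'); S=snap('scene')
cv2.imwrite('pics/w4.png',np.hstack([W['image'][:,100:420][:,:,::-1],cv2.resize(S['image'][100:200,230:340],(422,384),interpolation=2)[:,:,::-1]]))
delta([.522,.205,.099])
E
```

```text
at [0.522 0.204 0.124] t 18.95 shift units [-0.     0.008  0.254] turn units [ 0.001 -0.    -0.008] F [-0.419 -0.256 -2.313] gap 0.04883329897504875
at [0.523 0.205 0.126] t 19.05 shift units [0.013 0.004 0.272] turn units [ 0.002  0.003 -0.007] F [-0.088  0.916 -1.478] gap 0.04883817336295094
```

View pics/w4.png

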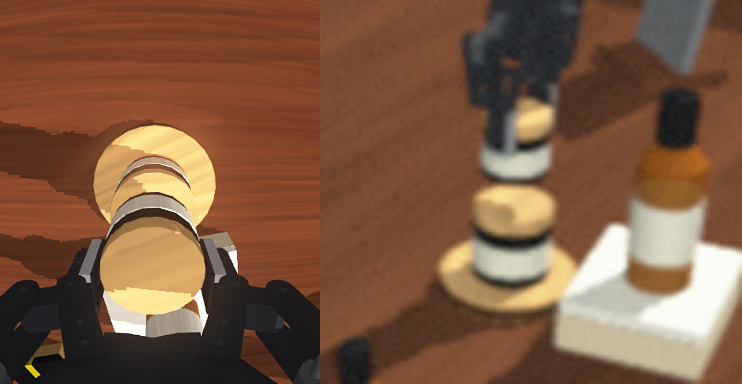

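The medium jar is held over the large one: centre about 516 against 514 in the scene crop, lids both centred at about u=252 in the wrist view. Lowering.

Request:
play_rows(
  targets=[0.01,0,0.1,0,0,0,0.7,0,0,0.1,0,0,0,0.7,0,0,0.05,0,0,0,0.7,0,0,0,0,0,0,0.7],
)

```text
clock: 19.45
ee_pos: [0.5233, 0.2064, 0.1009]
eef_rot: [0.002, 1.0, 0.001, 0.003]
contact_force: [-0.8, -0.2, -1.2]
finger_gap: 0.0487
```

```bash
python3 d.py .522 .205 .099
```

```text
at [0.523 0.206 0.101] t 19.45 shift units [ 0.013 -0.014  0.019] turn units [ 0.003  0.007 -0.004] F [-0.809 -0.177 -1.152] gap 0.048742163245876775
```

Request:
play_rows(
  targets=[0.015,-0.015,0.025,0,0.007,0,0.7,0,0,0.03,0,0,0,0.7],
)

```text
clock: 19.65
ee_pos: [0.5229, 0.2053, 0.0986]
eef_rot: [0.001, 1.0, 0.001, 0.0]
contact_force: [-8.6, -2.3, 24.9]
finger_gap: 0.0488
```

```bash
python3 -c "
from h import *
capture('top')"; python3 d.py .522 .205 .099
```

```text
at [0.523 0.205 0.099] t 19.7 shift units [ 0.01  -0.003 -0.003] turn units [ 0.003  0.001 -0.004] F [-5.242 -0.254 10.435] gap 0.048853270176741154
```

Contact at the expected height. Release and rise.

Request:
play_rows(
  targets=[0,0,0,0,0,0,0.7,0,0,0,0,0,0,0.35,0,0,0,0,0,0,0,0,0,0,0,0,0,0,0,0,-0.1,0,0,0,0],
)

```text
clock: 20.2
ee_pos: [0.5233, 0.2049, 0.1093]
eef_rot: [0.002, 1.0, 0.001, 0.001]
contact_force: [-1.3, -0.0, -0.8]
finger_gap: 0.0851
```

Request:
play_rows(
  targets=[0,0,-0.3,0,0,0,0,0,0,-0.4,0,0,0,0,0,0,-0.4,0,0,0,0,0,0,-0.2,0,0,0,0,0,0,0,0,0,0,0],
)

```text
clock: 20.7
ee_pos: [0.5228, 0.2044, 0.2461]
eef_rot: [0.002, 1.0, 0.001, 0.0]
contact_force: [0.3, -0.9, 0.5]
finger_gap: 0.0856
```

```bash
python3 - <<'E'
from lid import *
W=snap('wrist'); S=snap('scene')
cv2.imwrite('pics/w5.png',np.hstack([W['image'][:,100:420][:,:,::-1],cv2.resize(S['image'][100:200,230:340],(422,384),interpolation=2)[:,:,::-1]]))
delta([.515,-.404,.22])
E
```

```text
at [0.521 0.204 0.242] t 20.8 shift units [ 0.037 -6.08   0.218] turn units [ 0.001 -0.006 -0.004] F [0.04  0.922 0.122] gap 0.08540423413236596
```

View pics/w5.png

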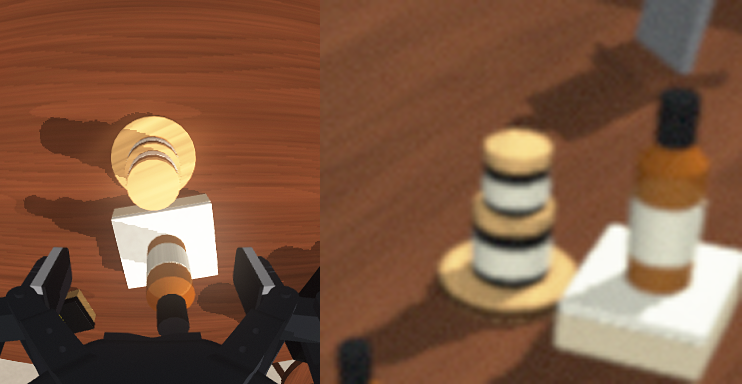

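The tower so far is straight and upright, with the medium lid at about wrist (253,186). Now the small jar.

```bash
python3 - <<'E'
from lid import *
W=capture('wrist')
Q=np.array([onplane(W,u+100,v,.126,True)[:2] for u,v in((126,185),(179.5,185),(153,211.5),(133,203),(173,203))])
A=np.c_[Q,np.ones(5)];q=np.linalg.lstsq(A,-(Q**2).sum(1),rcond=None)[0];c=-q[:2]/2
print(c,np.sqrt(c@c-q[2]),onplane(W,253,185,.126,True))
E
```

```text
[0.52   0.2046] 0.024342893392120517 [0.5186 0.2047 0.126 ]
```

Request:
play_rows(
  targets=[0,-0.3,0,0,0,0,0,0,-0.48,0,0,0,0,0,0,-0.48,0,0,0,0,0,0,-0.48,0,0,0,0,0,0,-0.48,0,0,0,0,0],
)

```text
clock: 21.35
ee_pos: [0.5125, -0.0192, 0.2273]
eef_rot: [-0.004, 1.0, 0.001, -0.014]
contact_force: [0.2, 0.6, -0.9]
finger_gap: 0.0856
```

Request:
play_rows(
  targets=[0,-0.48,0,0,0,0,0,0,-0.48,0,0,0,0,0,0,-0.48,0,0,0,0,0,0,-0.48,0,0,0,0,0,0,-0.48,0,0,0,0,0],
)

```text
clock: 21.85
ee_pos: [0.5053, -0.2652, 0.2115]
eef_rot: [-0.004, 1.0, 0.007, -0.025]
contact_force: [0.3, 0.7, 0.1]
finger_gap: 0.0854
```

Request:
play_rows(
  targets=[0,-0.48,0,0,0,0,0,0,-0.4,0,0,0,0,0,0,0,0,0,0,0,0],
)

```text
clock: 22.15
ee_pos: [0.5004, -0.3599, 0.2006]
eef_rot: [-0.001, 0.999, 0.01, -0.03]
contact_force: [0.8, 0.3, -1.0]
finger_gap: 0.0858
```

```bash
python3 d.py .515 -.404 .17
```

```text
at [ 0.5   -0.36   0.201] t 22.15 shift units [-0.162 -0.447  0.288] turn units [ 0.026 -0.077  0.003] F [ 0.766  0.323 -1.012] gap 0.08580142286393201
```

Medium jar centre (0.520, 0.205), which agrees. Continue.

Request:
play_rows(
  targets=[-0.1,-0.2,0.1,0.026,-0.077,0,0,0,-0.22,0.1,0,0,0,0,0,0,0,0,0,0,0],
)

```text
clock: 22.45
ee_pos: [0.5066, -0.3993, 0.1703]
eef_rot: [-0.0, 1.0, 0.006, -0.004]
contact_force: [0.2, 0.7, -0.2]
finger_gap: 0.0853
```

```bash
python3 - <<'E'
from lid import *
b,W=lid([.515,-.404],.04)
print('tri W/scene',tri([ray(W,*b[4],True),ray(capture('scene'),111.9,294.7)]))
delta([b[2][0],b[2][1],.018])
E
```

```text
lid [ 0.514 -0.402  0.04 ] circ [ 0.5144 -0.402 ] R 0.019223216236871437 px (247.93722534179688, 191.06430053710938) [ 229  172   39   40 1247]
tri W/scene [ 0.5147 -0.403   0.0365]
at [ 0.507 -0.397  0.172] t 22.55 shift units [-0.079 -0.064  1.534] turn units [ 0.015 -0.008  0.002] F [ 0.187 -0.384  0.245] gap 0.08529249698867576
```

Request:
play_rows(
  targets=[-0.08,-0.06,0.2,0.015,-0.008,0,0,0,0,0.3,0,0,0,0,0,0,0.3,0,0,0,0,0,0,0.2,0,0,0,0,0,0,0,0,0,0,0],
)

```text
clock: 23.05
ee_pos: [0.5183, -0.3959, 0.0703]
eef_rot: [-0.004, 1.0, 0.001, 0.001]
contact_force: [-0.4, 0.4, -0.2]
finger_gap: 0.0855
```

```bash
python3 d.py .515 -.4025 .012
```

```text
at [ 0.518 -0.396  0.07 ] t 23.05 shift units [ 0.034 -0.067  0.583] turn units [0.002 0.002 0.01 ] F [-0.441  0.407 -0.171] gap 0.08547510745442552
```

Request:
play_rows(
  targets=[0.03,-0.07,0.1,0,0,0.01,0,0.01,0,0.2,0,0,0,0,0,0,0.15,0,0,0,0,0,0,0.08,0,0,0,0,0,0,0,0,0,0,0],
)

```text
clock: 23.55
ee_pos: [0.5176, -0.4037, 0.0198]
eef_rot: [-0.001, 1.0, -0.002, 0.003]
contact_force: [0.8, -0.5, 1.0]
finger_gap: 0.0854
```

```bash
python3 d.py .515 -.4025 .012
```

```text
at [ 0.518 -0.404  0.02 ] t 23.55 shift units [0.026 0.012 0.078] turn units [-0.004  0.009  0.003] F [ 0.829 -0.48   1.02 ] gap 0.08539775825286175
```

Request:
play_rows(
  targets=[0.025,0.01,0.08,0,0.009,0,0,0,0,0,0,0,0,0,0,0,0,0,0,0,0.8,0,0,0,0,0,0,0.8,0,0,0,0,0,0,0.8],
)

```text
clock: 24.05
ee_pos: [0.5167, -0.4044, 0.0141]
eef_rot: [-0.001, 1.0, -0.003, 0.001]
contact_force: [-0.1, -0.7, -1.0]
finger_gap: 0.0441
```

Request:
play_rows(
  targets=[0,0,0,0,0,0,0.8,0,0,0,0,0,0,0.8,0,0,0,0,0,0,0.8,0,0,0,0,0,0,0.8],
)

```text
clock: 24.45
ee_pos: [0.517, -0.4047, 0.0148]
eef_rot: [-0.001, 1.0, -0.004, 0.002]
contact_force: [-0.5, 0.9, -0.8]
finger_gap: 0.0367
```

```bash
python3 d.py .515 -.4025 .012
```

```text
at [ 0.517 -0.405  0.015] t 24.45 shift units [0.02  0.022 0.027] turn units [-0.01   0.005  0.003] F [-0.46   0.901 -0.835] gap 0.03669257213168693
```

Request:
play_rows(
  targets=[0,0,-0.25,-0.01,0.005,0,0.8,0,0,-0.45,0,0,0,0.8,0,0,-0.48,0,0,0,0.8,0,0,-0.48,0,0,0,0.8,0,0.1,-0.4,0,0,0,0.8],
)

```text
clock: 24.95
ee_pos: [0.5112, -0.3904, 0.2144]
eef_rot: [-0.0, 1.0, 0.009, -0.009]
contact_force: [-0.1, 0.0, -1.1]
finger_gap: 0.0369
```

Request:
play_rows(
  targets=[0,0.3,0,0,0,0,0.8,0,0.45,0,0,0,0,0.8,0,0.45,0,0,0,0,0.8,0,0.45,0,0,0,0,0.8,0,0.45,0,0,0,0,0.8],
)

```text
clock: 25.45
ee_pos: [0.5158, -0.1835, 0.228]
eef_rot: [0.004, 1.0, 0.001, -0.0]
contact_force: [1.0, 0.4, -1.2]
finger_gap: 0.0369
```

```bash
python3 d.py .5225 .205 .22
```

```text
at [ 0.516 -0.183  0.228] t 25.45 shift units [-0.034  3.885  0.086] turn units [ 0.002 -0.    -0.011] F [ 0.969  0.36  -1.198] gap 0.03690636016906078
```

Request:
play_rows(
  targets=[0,0.45,0,0,0,-0.01,0.8,0,0.45,0,0,0,0,0.8,0,0.45,0,0,0,0,0.8,0,0.45,0,0,0,0,0.8,0,0.45,0,0,0,0,0.8],
)

```text
clock: 25.95
ee_pos: [0.5139, 0.0506, 0.2282]
eef_rot: [0.001, 1.0, 0.001, 0.001]
contact_force: [0.8, -0.5, 0.1]
finger_gap: 0.0368
```

Request:
play_rows(
  targets=[0,0.45,0,0,0,0,0.8,0,0.4,0,0,0,0,0.8,0,0.3,0,0,0,0,0.8,0,0,0,0,0,0,0.8],
)

```text
clock: 26.35
ee_pos: [0.5115, 0.1756, 0.228]
eef_rot: [-0.002, 1.0, 0.002, 0.001]
contact_force: [-0.3, -0.4, -1.2]
finger_gap: 0.0366
```

```bash
python3 d.py .5225 .205 .165
```

```text
at [0.512 0.176 0.228] t 26.35 shift units [-0.11   0.292  0.632] turn units [0.005 0.002 0.006] F [-0.334 -0.36  -1.245] gap 0.0365831166783103
```

Request:
play_rows(
  targets=[-0.1,0.25,0,0.005,0,0.006,0.8,0,0,0.2,0,0,0,0.8,0,0,0.2,0,0,0,0.8,0,0,0.15,0,0,0,0.8,0,0,0,0,0,0,0.8],
)

```text
clock: 26.85
ee_pos: [0.5217, 0.1998, 0.1714]
eef_rot: [-0.001, 1.0, -0.002, 0.001]
contact_force: [-0.0, 0.9, -1.1]
finger_gap: 0.0369
```

```bash
python3 d.py .5225 .205 .165
```

```text
at [0.522 0.2   0.171] t 26.85 shift units [-0.008  0.052  0.064] turn units [-0.004  0.003  0.002] F [-0.044  0.912 -1.115] gap 0.036877474882823086
```

Request:
play_rows(
  targets=[-0.01,0.05,0.03,0,0,0,0.8,0,0,0.08,0,0,0,0.8,0,0,0,0,0,0,0.8],
)

```text
clock: 27.15
ee_pos: [0.5237, 0.204, 0.1607]
eef_rot: [0.0, 1.0, -0.002, 0.002]
contact_force: [-0.6, 0.1, -1.4]
finger_gap: 0.0367
```

```bash
python3 - <<'E'
from lid import *
W=snap('wrist'); S=snap('scene')
cv2.imwrite('pics/w6.png',np.hstack([W['image'][:,100:420][:,:,::-1],cv2.resize(S['image'][90:190,230:340],(422,384),interpolation=2)[:,:,::-1]]))
delta([.5225,.205,.141])
E
```

```text
at [0.525 0.204 0.162] t 27.25 shift units [0.022 0.008 0.21 ] turn units [-0.003  0.008 -0.   ] F [-0.241  0.584 -0.32 ] gap 0.036601676909128474
```

View pics/w6.png

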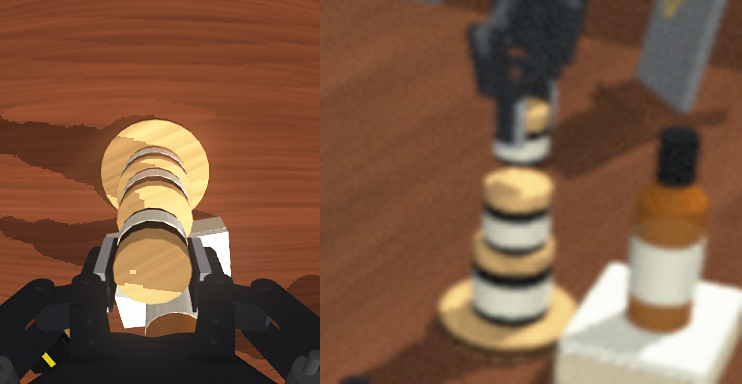

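The small jar is held over the tower: u≈521 against 518 in the scene crop, and 152 against 155 in the wrist view. Lowering.

Request:
play_rows(
  targets=[0.02,0.01,0.08,0,0.008,0,0.8,0,0,0.08,0,0,0,0.8,0,0,0.02,0,0,0,0.8,0,0,0,0,0,0,0.8],
)

```text
clock: 27.65
ee_pos: [0.5234, 0.2055, 0.1438]
eef_rot: [0.0, 1.0, -0.001, 0.001]
contact_force: [0.2, -0.2, -1.6]
finger_gap: 0.0365
```

```bash
python3 d.py .5225 .205 .141
```

```text
at [0.523 0.205 0.144] t 27.65 shift units [ 0.009 -0.005  0.028] turn units [-0.002  0.002 -0.   ] F [ 0.182 -0.244 -1.587] gap 0.0364794431319561
```

Request:
play_rows(
  targets=[0.01,0,0.03,0,0,0,0.8,0,0,0.025,0,0,0,0.8],
)

```text
clock: 27.85
ee_pos: [0.5235, 0.2056, 0.1405]
eef_rot: [0.0, 1.0, -0.001, 0.002]
contact_force: [-4.2, -1.6, 16.0]
finger_gap: 0.0369
```

```bash
python3 -c "
from h import *
capture('top')"; python3 d.py .5225 .205 .141
```

```text
at [0.524 0.206 0.141] t 27.9 shift units [ 0.011 -0.007 -0.004] turn units [-0.002  0.005  0.   ] F [-4.658  0.399  6.53 ] gap 0.03671246693309432
```

Contact at the expected height. Release and rise.

Request:
play_rows(
  targets=[0,0,0,0,0,0,0.8,0,0,0,0,0,0,0.45,0,0,0,0,0,0,0,0,0,0,0,0,0,0,0,0,0,0,0,0,0],
)

```text
clock: 28.4
ee_pos: [0.5243, 0.206, 0.1415]
eef_rot: [-0.0, 1.0, -0.001, 0.003]
contact_force: [-0.3, -0.2, -0.7]
finger_gap: 0.0851
```

Request:
play_rows(
  targets=[0,0,-0.1,0,0,0,0,0,0,-0.3,0,0,0,0,0,0,-0.4,0,0,0,0,0,0,-0.3,0,0,0,0,0,0,0,0,0,0,0],
)

```text
clock: 28.9
ee_pos: [0.5224, 0.2058, 0.2554]
eef_rot: [0.0, 1.0, -0.001, 0.001]
contact_force: [0.5, 0.1, 0.9]
finger_gap: 0.0858
```

Request:
play_rows(
  targets=[0.4,-0.4,0,0,0,0,0,0.4,-0.4,0,0,0,0,0,0.2,-0.4,0,0,0,0,0,0,-0.4,0,0,0,0,0,0,0,0,0,0,0,0],
)

```text
clock: 29.4
ee_pos: [0.4244, 0.0478, 0.2514]
eef_rot: [-0.002, 1.0, -0.002, -0.001]
contact_force: [0.2, -0.2, 0.0]
finger_gap: 0.0853
```

```bash
python3 - <<'E'
from lid import *
T=snap('top'); S=snap('scene')
cv2.imwrite('pics/f.png',np.hstack([cv2.resize(T['image'][120:260,120:290],(400,330),interpolation=2),cv2.resize(S['image'][100:210,230:340],(330,330),interpolation=2)])[:,:,::-1])
delta([.52,.205,.2])
for n in(0,): lid([.52,.205],.166,cam='top')
E
```

```text
at [0.425 0.051 0.251] t 29.5 shift units [-0.964  1.537  0.511] turn units [-0.001 -0.003  0.008] F [-0.288 -0.026  0.306] gap 0.0854041451915718
lid [0.497 0.194 0.166] circ [0.496 0.193] R 0.040747419919122195 px (184.55221557617188, 210.8729248046875) [173 196  24  34 548]
```

View pics/f.png

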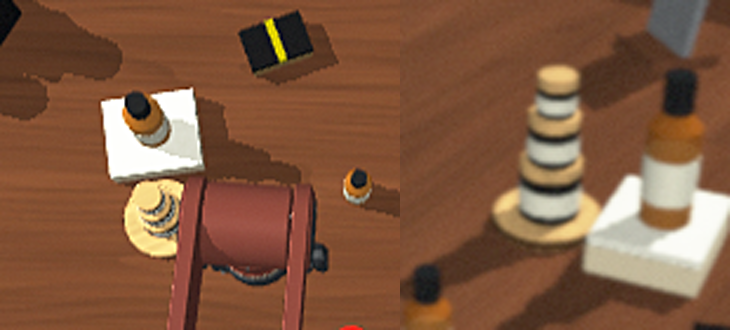

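The tower is straight and the bottle stands on the riser (cap at about (137,100) in the top crop). One numeric check on the bottle before I hand in.

```bash
python3 - <<'E'
from lid import *
T=capture('top');S=capture('scene')
print('cap top',onplane(T,178.2,162.0,.188), 'scene', onplane(S,230+280/3,100+76/3,.188))
s,cn=pick(S['image'],(0,0,150),(180,90,255),312,156)
print('base scene',onplane(S,230+267/3,100+217/3,.04))
E
```

```text
cap top [0.6413 0.2182 0.188 ] scene [0.6422 0.2114 0.188 ]
base scene [0.6437 0.2191 0.04  ]
```

```bash
python3 -c "
from cell import *
print(sign_off())"
```

```text
the job is handed in; nothing more can be done
None
```

The job is handed in at about 29.5 s on the robot's clock; the report gives no verdict. I stood the tall amber bottle on the riser, then stacked the large, medium and small loose jars on the wood slice. I did not touch the bowl, the gift box or the look-alikes.

**Tower:** The final pictures show it straight, upright and released. Each jar met its support at the expected height. By wrist-camera and gripper readings all three jar centres lie at about (0.520, 0.205), within about 3 mm of each other. The slice centre is at (0.5195, 0.204).

**Bottle:** It stands upright and released on the riser. The gripper position puts it about 3 mm from the riser's centre, and the top camera about 7 mm.

**Checks that disagreed:**
- The scene camera reads about 10 mm off the top camera around the riser. Set against its own riser reading, the bottle's cap is about 2 mm off centre and its base about 10 mm. The base pixel was picked by eye; the limit is 15 mm.
- Heights found from two views came out 3–9 mm low, so I used the given heights, which the contact heights bore out.
- The automatic lid fit in the last top view was wrong because the arm hid part of the tower, so I did not use it.

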